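# Put the bench kit back on its outlines

### The job

Tidy the workshop bench: put the tape roll, the spanner, the sanding block and the glue jar each on the white tile that carries its own black silhouette, centred on it and lined up with it, lying flat (the jar standing upright). Leave the little paint pot and the wooden bobbin standing where they are.

Things in the scene. Friction and masses are not known exactly. Their poses are not given: they have to be found in the camera images.
- tape_roll: small roll of cream paper tape lying flat, a ring of outer diameter 64 mm, hole diameter 40 mm, height 24 mm, about 50 g. Origin at the centre of its underside, z up along its axis
- spanner: steel double-ended open-jaw spanner lying flat, about 120 mm long, shank 14 mm wide, heads about 29 mm wide, 10 mm thick throughout, about 90 g; the same when turned end for end. Origin at the middle of its length, on its underside; x along its length, y across the shank, z up
- sanding_block: cork sanding block with a dark wooden sole underneath, 90 x 50 x 30 mm high, about 80 g; the same when turned end for end. Origin at the centre of its underside; x along its 90 mm length, y along its 50 mm width, z up
- glue_jar: white round glue jar with a black screw cap, standing upright; body diameter 44 mm up to 40 mm height, cap diameter 38 mm from 46 to 60 mm height (the top), about 90 g. Origin at the centre of its underside, z up
- tile_tape: white flat tile 140 x 80 x 4 mm fixed to the bench, bearing a black silhouette in its middle: a ring (outer diameter 68 mm, with a white middle of 36 mm) for the tape roll. Origin at the centre of the tile's underside (its top is 4 mm higher), the silhouette centred on it; x along the tile's 140 mm length, y along its width, z up
- tile_spanner: white flat tile 140 x 80 x 4 mm fixed to the bench, bearing a black silhouette in its middle: a double-ended spanner, lying along the tile's length, for the spanner. Origin at the centre of the tile's underside (its top is 4 mm higher), the silhouette centred on it; x along the tile's 140 mm length, y along its width, z up
- tile_block: white flat tile 140 x 80 x 4 mm fixed to the bench, bearing a black silhouette in its middle: a rectangle 94 x 54 mm, long side along the tile's length, for the sanding block. Origin at the centre of the tile's underside (its top is 4 mm higher), the silhouette centred on it; x along the tile's 140 mm length, y along its width, z up
- tile_jar: white flat tile 140 x 80 x 4 mm fixed to the bench, bearing a black silhouette in its middle: a plain full disc of diameter 48 mm, for the glue jar. Origin at the centre of the tile's underside (its top is 4 mm higher), the silhouette centred on it; x along the tile's 140 mm length, y along its width, z up
- paint_pot: bystander: small terracotta-coloured pot with closed top, standing loose on the bench among the things, diameter 39 mm, height 42 mm, 120 g. Origin at the centre of its underside
- bobbin: bystander: wooden bobbin standing loose on end on the bench among the things, flange diameter 36 mm, height 38 mm, 60 g. Origin at the centre of its underside
Not all that is in view belongs to the job. Several things have the shape of the glue_jar; the one meant has the colours described above. Several things have the shape of the tape_roll; the one meant has the colours described above.

How it is judged:
At the end, for the whole second after the job is handed in: Each of the four things rests on the tile with its own silhouette, within 12 mm of the tile's centre, flat or upright within 0.1 rad, at rest and released; the spanner and the sanding block lie along their silhouettes within 0.2 rad, either way round (horizontal distance between tape_roll and tile_tape below 0.012 m and z of tape_roll in the frame of tile_tape between 0.002 and 0.008 m and angle between each of tape_roll, spanner, sanding_block, glue_jar's own z axis and vertical below 0.1 rad and linear speed of each of tape_roll, spanner, sanding_block, glue_jar below 0.02 m/s and horizontal distance between spanner and tile_spanner below 0.012 m and z of spanner in the frame of tile_spanner between 0.002 and 0.008 m and angle between the x axis of spanner and the x axis of tile_spanner, either way round below 0.2 rad and horizontal distance between sanding_block and tile_block below 0.012 m and z of sanding_block in the frame of tile_block between 0.002 and 0.008 m and angle between the x axis of sanding_block and the x axis of tile_block, either way round below 0.2 rad and horizontal distance between glue_jar and tile_jar below 0.012 m and z of glue_jar in the frame of tile_jar between 0.002 and 0.008 m); the robot touches nothing.
It fails at once if the paint pot is shifted by more than 25 mm or knocked over (distance of paint_pot from where it was at the start of the episode above 0.025 m or angle between paint_pot's own z axis and vertical above 0.5 rad).
It fails at once if the bobbin is shifted by more than 25 mm or knocked over (distance of bobbin from where it was at the start of the episode above 0.025 m or angle between bobbin's own z axis and vertical above 0.5 rad).
It also fails if it takes over 99 s, if anything falls off the work surface, if the arm or the gripper's body presses on something with over 40 N, if the wrist force passes 120 N, or if a joint passes its speed limit or range.

### The arm

A 6-joint arm with a two-finger parallel gripper is mounted at the origin on the work surface. World frame = base frame: x ahead of the robot, y to its left, z up, the work surface at z = 0. Lengths are in m, angles in rad, forces in N, time in s.
With the tool pointing down it reaches from about 0.35 to 0.775 m from the base axis. Payload 7.3 kg.
Tool frame: the origin (TCP) lies midway between the tips of the shut fingers; the grasp point (between the pads) lies 19 mm behind it; x points along the fingers, z is the direction in which the jaws open and shut, and the axes are right-handed (so a half turn about x gives the same grasp; the last joint's range is limited). The gripper opens to 92 mm and grips with 3 to 60 N. Pads are 19 mm wide; open, the fingers measure 130 mm over their backs; the gripper's body (75 mm by 190 mm) begins 47 mm behind the grasp point.
Start: joints at [-1.43, 0.342, 1.524, -0, 1.275, -0.146], TCP at [0.149, -0.504, 0.227] pointing down, gripper open.
Joint ranges: [-2.53, 2.53], [-0.77, 2.02], [0.04, 2.7], [-1, 4.14], [0.28, 2.66], [-3.11, 3.11]. Speed limits (rad/s): [2.57, 2.57, 3.14, 3.14, 3.14, 3.14].

### API

Orientations are given as [roll, pitch, yaw] about the fixed x, y, z axes, in that order (R = Rz(yaw) Ry(pitch) Rx(roll)).
In Python, from cell import observe, cams, robot gives the robot as it stands.
- The arm moves only by the tool jog_arm, never from a script. Its argument "plan" is one flat list of numbers, 7 for each row, row after row: the turn, a rotation vector about the tool's x, y, z in degrees, then the shift along the tool's x, y, z in cm, then the opening, from -1 (shut) to 1 (fully open). In form: [ax, ay, az, x, y, z, jaw, ax, ay, az, x, y, z, jaw, ...]. A call has 1 to 10 rows; each row is the pose to reach, as a shift and turn from the pose commanded when the call began, along the tool's axes at that moment; what a row does not reach only later rows make up. A row lasts 1/10 s, in which the tool goes at most 50 mm and 8.59 degrees, less where a joint would pass 70% of its speed; a pose out of reach is approached as far as the arm can. A call with a gripper value outside its range is refused whole. The fingers move at their own pace and stop on an object; "newtons" is the grip in N (left out, the last holds). Time passes only in rows, so rows that repeat a pose let the fingers close. It gives the time, the measured TCP pose, the force and the opening at its end, in the units of the state.
- observe(): the state, without advancing time (a new reading comes with each control period).
- cams.read_camera(name): name is "scene" or "top" or "wrist"; returns a dict with "image" (420x560x3 uint8, red, green, blue), "fov_y" (degrees; the focal length in pixels is half the picture's height over the tangent of half this angle, whatever the lens; pixels are square), "cx", "cy" (the principal point, pixels), "k1" (the pictures are not rectified: a ray, as slopes to the right and down, at radius r is drawn at 1 + k1 r^2 times it, then the intrinsics apply), "T" (4x4, takes a point from camera to world coordinates). Camera axes: x right, y down, z forward; pixel columns grow to the right and rows downward; lengths in m; the calibration is good to about 2 mm. A picture is of the moment at which its call begins. There is no depth.
- robot.hand_in(): hands the job in, once; it reports no verdict.
The state is a dict: "time": time; "qpos": joint angles; "qvel": joint speeds; "joint_efforts": joint torques, N m; "tool_pos": TCP position; "tool_rot": TCP orientation; "contact_force": force on the tool from outside, world axes, zero at the start; "torque": the same for the moment, N m; "opening": finger opening in m.
Only numpy, scipy, OpenCV 4.12 (cv2) and the standard library are available. Lean on these libraries where they do the work, as an engineer would, in place of code of your own. Each camera call takes 0.05 s, during which the arm holds its last target.

## Working session

There is one attempt and no reset: what is moved stays moved. The work goes in short steps, Python scripts to look and compute and a tool call to move; the robot and the scene stay as the last step left them, time stands still between calls to the robot, and variables do not carry over. Pictures are saved under pics/ and viewed, and the job is handed in when it is done.

Besides the shell and the picture viewer there is one more tool, called after "Request:" as name(argument=value, ...), one argument or row to a line, values as JSON. jog_arm: Moves the arm, as the interface text tells. Its arguments: {"type":"object","properties":{"plan":{"type":"array"},"newtons":{"type":"number"}},"required":["plan"]}

```bash
ls; mkdir -p pics
python3 - <<'E'
from cell import observe, cams, robot
import cv2, numpy as np
s=observe(); print(s)
for n in ["scene","top","wrist"]:
    c=cams.read_camera(n); cv2.imwrite(f"pics/{n}0.png",c["image"][:,:,::-1]); print(n,c["fov_y"],c["cx"],c["cy"],c["k1"],c["T"].round(3).tolist())
E
```

```text
pics
{'time': 0.0, 'qpos': array([-1.42996651e+00,  3.42752158e-01,  1.52500919e+00, -1.86100666e-06,
        1.27542110e+00, -1.46033374e-01]), 'qvel': array([-0.00041098, -0.00056917, -0.00196147, -0.00113381,  0.00160649,
       -0.00019423]), 'joint_efforts': array([-2.39805006e-03, -4.31252682e+01, -2.44216275e+01,  7.15808664e-02,
        5.61466638e-02, -1.40615430e-04]), 'tool_pos': array([ 0.14849181, -0.50313403,  0.22603243]), 'tool_rot': array([2.99667863, 1.56920652, 1.71274604]), 'contact_force': array([-0.14223585,  0.27859078, -0.84752623]), 'torque': array([0.01202843, 0.02851483, 0.01520755]), 'opening': 0.0922235137245917}
scene 56.926605593327324 279.02478528520385 213.46401712075377 -0.06045775854869747 [[0.73, 0.445, -0.52, 1.027], [0.684, -0.483, 0.546, -0.502], [-0.008, -0.754, -0.657, 0.674], [0.0, 0.0, 0.0, 1.0]]
top 56.12745789761769 277.5424486485045 209.04027130862286 0.03584358054946376 [[-0.012, -0.998, 0.069, 0.449], [-1.0, 0.012, -0.001, 0.015], [0.001, -0.069, -0.998, 0.914], [0.0, 0.0, 0.0, 1.0]]
wrist 61.32814356264223 271.88719143972526 207.99065665272997 -0.08460740928585511 [[0.284, -0.924, -0.255, 0.217], [-0.959, -0.274, -0.074, -0.483], [-0.001, 0.266, -0.964, 0.384], [0.0, 0.0, 0.0, 1.0]]
```

View pics/top0.png

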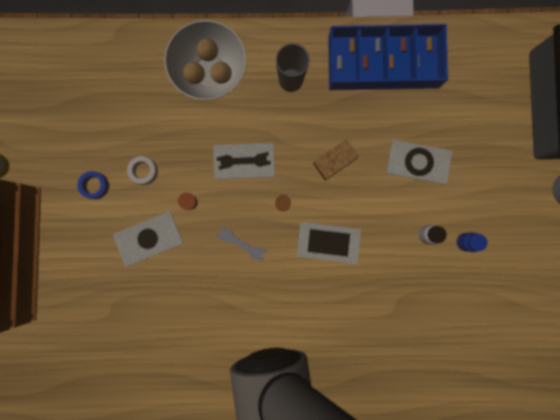

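View pics/scene0.png

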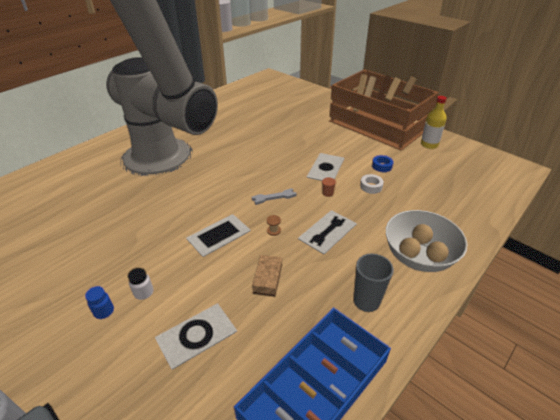

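View pics/wrist0.png

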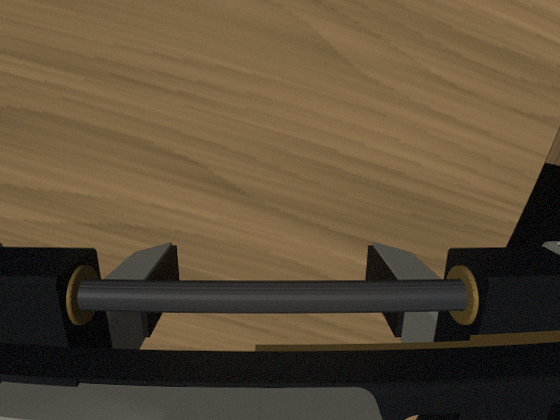

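Top view shows candidates. Rings: cream (142,170) and blue (92,185). Jars: white with black cap (433,234) and all blue (472,242). Block (336,159), spanner (241,244), pot (187,201) and bobbin (283,203). I choose the cream ring and the white/black jar, and check them in a close crop.

```bash
cat > h.py <<'E'
import numpy as np, cv2
from cell import observe, cams, robot
def cam(n,save=None):
    c=cams.read_camera(n); c["image"]=np.asarray(c["image"])
    if save: cv2.imwrite(f"pics/{save}.png",c["image"][:,:,::-1])
    return c
def K(c):
    f=c["image"].shape[0]/2/np.tan(np.radians(c["fov_y"])/2)
    return np.array([[f,0,c["cx"]],[0,f,c["cy"]],[0,0,1.]])
def ray(c,px,z):
    px=np.asarray(px,float).reshape(-1,1,2)
    u=cv2.undistortPoints(px,K(c),np.array([c["k1"],0,0,0,0.])).reshape(-1,2)
    d=np.c_[u,np.ones(len(u))]@c["T"][:3,:3].T; o=c["T"][:3,3]
    return o+d*((z-o[2])/d[:,2])[:,None]
def proj(c,P):
    Ti=np.linalg.inv(c["T"]); r,_=cv2.Rodrigues(Ti[:3,:3])
    return cv2.projectPoints(np.asarray(P,float).reshape(-1,1,3),r,Ti[:3,3],K(c),np.array([c["k1"],0,0,0,0.]))[0].reshape(-1,2)
def crop(c,x,y,w,h,k,name):
    im=c["image"][y:y+h,x:x+w,::-1]; im=cv2.resize(im,None,fx=k,fy=k,interpolation=cv2.INTER_CUBIC)
    im=np.clip(im.astype(float)*1.6,0,255).astype(np.uint8); cv2.imwrite(f"pics/{name}.png",im)
E
python3 - <<'E'
from h import *
c=cam("top"); np.save("/tmp/t.npy",c["image"])
a=c["image"]
crop(c,80,125,200,150,4,"cropL"); crop(c,280,125,220,150,3.6,"cropR")
for p in [(142,170),(142,160),(120,239),(165,222),(433,234),(426,234),(336,159),(241,244),(187,201),(283,203),(328,258),(300,180),(400,200)]: print(p,a[p[1],p[0]])
E
```

```text
(142, 170) [123  97  60]
(142, 160) [119 112 104]
(120, 239) [119 116 107]
(165, 222) [120 115 108]
(433, 234) [34 26 17]
(426, 234) [116 108 105]
(336, 159) [104  76  45]
(241, 244) [ 99  96 100]
(187, 201) [107  60  36]
(283, 203) [97 61 31]
(328, 258) [122 116 107]
(300, 180) [117  91  56]
(400, 200) [137 107  65]
```

View pics/cropL.png

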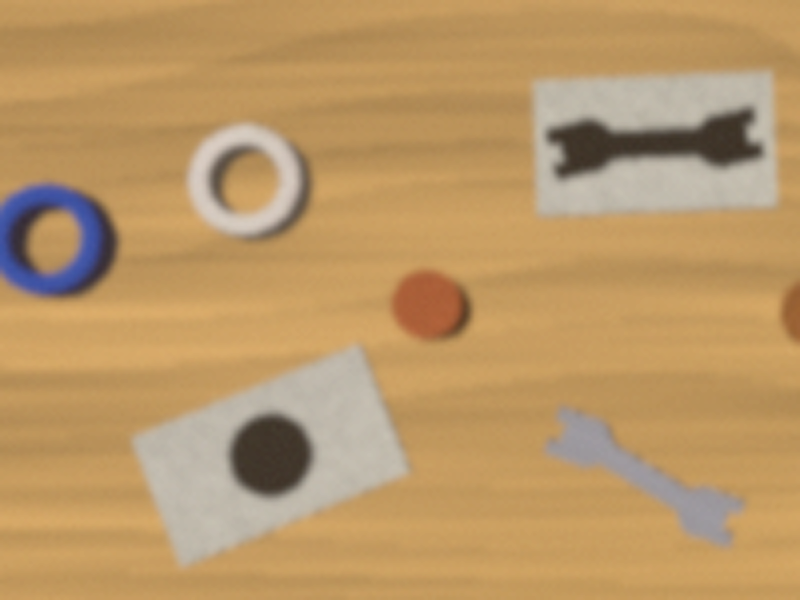

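View pics/cropR.png

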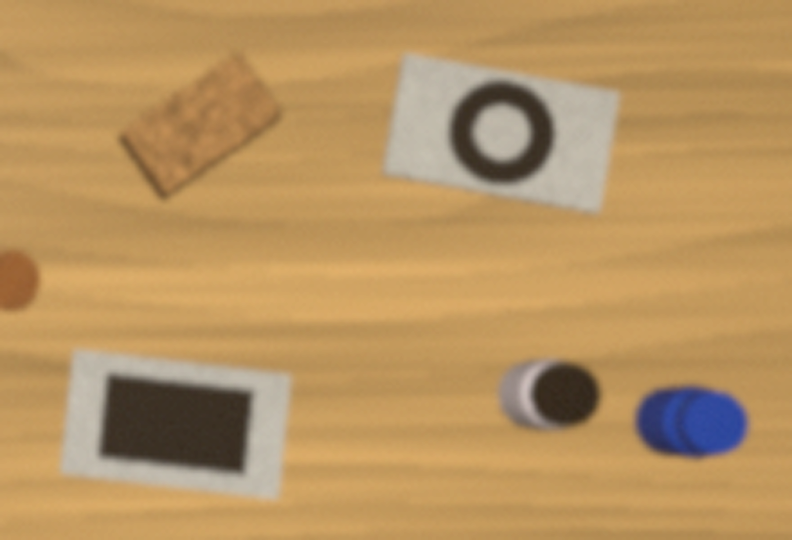

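Crops confirm it: cream ring at crop (247,180), and white jar with black cap at crop (545,395), left of the all-blue jar. Measuring now.

Run:
```python
from h import *
c=cam("top"); a=cv2.resize(c["image"],None,fx=4,fy=4,interpolation=cv2.INTER_CUBIC)
g=cv2.GaussianBlur(a,(9,9),0); hsv=cv2.cvtColor(g,cv2.COLOR_RGB2HSV)
S=hsv[...,1];V=hsv[...,2]
def up(p): return (np.asarray(p,float)+.5)/4-.5
light=((S<75)&(V>75)).astype(np.uint8)
cs,_=cv2.findContours(light,cv2.RETR_EXTERNAL,cv2.CHAIN_APPROX_NONE)
for k in cs:
    A=cv2.contourArea(k)/16
    if A<150: continue
    m=up(k.reshape(-1,2))
    if not(100<m[:,1].mean()<290): continue
    for z in (.004,.010,.024):
        P=ray(c,m,z)[:,:2]; r=cv2.minAreaRect((P*1000).astype(np.float32)); 
        b=cv2.boxPoints(r); e=[b[1]-b[0],b[2]-b[1]]; e=max(e,key=np.linalg.norm)
        print(z,"px",m.mean(0).round(),A,"c",np.round(r[0],1),"sz",np.round(r[1],1),"ang",round(np.degrees(np.arctan2(e[1],e[0]))%180,1))
# dark silhouettes
dark=((V<70)).astype(np.uint8)
cs,_=cv2.findContours(dark,cv2.RETR_EXTERNAL,cv2.CHAIN_APPROX_NONE)
for k in cs:
    A=cv2.contourArea(k)/16
    if not 150<A<2000: continue
    m=up(k.reshape(-1,2))
    if not(100<m[:,1].mean()<290): continue
    for z in (.004,.06):
        P=ray(c,m,z)[:,:2]; r=cv2.minAreaRect((P*1000).astype(np.float32)); 
        b=cv2.boxPoints(r); e=[b[1]-b[0],b[2]-b[1]]; e=max(e,key=np.linalg.norm)
        print("dark",z,"px",m.mean(0).round(),A,"c",np.round(r[0],1),"sz",np.round(r[1],1),"ang",round(np.degrees(np.arctan2(e[1],e[0]))%180,1))
# reddish: cork/pot/bobbin
f=g.astype(float); q=f[...,0]/f[...,1]
red=((q>1.335)&(V>60)).astype(np.uint8); red=cv2.morphologyEx(red,cv2.MORPH_CLOSE,np.ones((13,13)));red=cv2.morphologyEx(red,cv2.MORPH_OPEN,np.ones((9,9)))
cs,_=cv2.findContours(red,cv2.RETR_EXTERNAL,cv2.CHAIN_APPROX_NONE)
for k in cs:
    A=cv2.contourArea(k)/16
    if A<100: continue
    m=up(k.reshape(-1,2))
    if not(100<m[:,1].mean()<290): continue
    for z in (.03,.04):
        P=ray(c,m,z)[:,:2]; r=cv2.minAreaRect((P*1000).astype(np.float32)); 
        b=cv2.boxPoints(r); e=[b[1]-b[0],b[2]-b[1]]; e=max(e,key=np.linalg.norm)
        print("red",z,"px",m.mean(0).round(),A,"c",np.round(r[0],1),"sz",np.round(r[1],1),"ang",round(np.degrees(np.arctan2(e[1],e[0]))%180,1))
# block by hand
h=np.array([(127,132),(237,52),(283,110),(170,188)])/3.6+[280,125]-.36
P=ray(c,h,.03); print(P.round(4), P.mean(0), np.linalg.norm(np.roll(P,-1,0)-P,axis=1))
print(c["T"][:3,3])
```

```text
0.004 px [241. 244.] 461.65625 c [433.8  99.6] sz [123.3  31.9] ang 59.7
0.01 px [241. 244.] 461.65625 c [433.9  99.1] sz [122.5  31.7] ang 59.7
0.024 px [241. 244.] 461.65625 c [434.2  97.8] sz [120.6  31.2] ang 59.7
0.004 px [427. 234.] 153.59375 c [ 452.  -326.6] sz [35.5 43.1] ang 176.9
0.01 px [427. 234.] 153.59375 c [ 452.  -324.3] sz [35.3 42.8] ang 176.9
0.024 px [427. 234.] 153.59375 c [ 451.9 -319.1] sz [34.7 42.1] ang 176.9
0.004 px [328. 242.] 2097.15625 c [ 434.9 -102. ] sz [140.6  80.4] ang 82.7
0.01 px [328. 242.] 2097.15625 c [ 435.  -101.2] sz [139.7  79.8] ang 82.7
0.024 px [328. 242.] 2097.15625 c [435.2 -99.4] sz [137.5  78.6] ang 82.7
0.004 px [147. 238.] 2141.0 c [449.2 313.2] sz [ 80.7 141.1] ang 112.0
0.01 px [147. 238.] 2141.0 c [449.2 311.3] sz [ 80.1 140.1] ang 112.0
0.024 px [147. 238.] 2141.0 c [449.2 306.7] sz [ 78.9 138. ] ang 112.0
0.004 px [141. 170.] 632.71875 c [608.2 329.8] sz [66.  65.3] ang 64.3
0.01 px [141. 170.] 632.71875 c [607.2 327.8] sz [65.6 64.9] ang 64.3
0.024 px [141. 170.] 632.71875 c [604.7 322.9] sz [64.6 63.9] ang 64.3
0.004 px [24
[... 1467 characters left out ...]
44.3] ang 90.1
red 0.03 px [ 36. 254.] 690.90625 c [420.8 546.9] sz [294.1  12.4] ang 0.1
red 0.04 px [ 36. 254.] 690.90625 c [421.1 540.9] sz [290.7  12.3] ang 0.1
red 0.03 px [ 15. 255.] 655.78125 c [418.1 591. ] sz [ 11.1 317.1] ang 179.9
red 0.04 px [ 15. 255.] 655.78125 c [418.4 584.5] sz [ 11.  313.5] ang 179.9
red 0.03 px [335. 159.] 824.09375 c [ 622.2 -117.9] sz [49.7 94.2] ang 124.5
red 0.04 px [335. 159.] 824.09375 c [ 620.2 -116.4] sz [49.2 93.1] ang 124.5
[[ 0.6185 -0.0722  0.03  ]
 [ 0.6686 -0.1424  0.03  ]
 [ 0.6312 -0.1705  0.03  ]
 [ 0.5827 -0.0985  0.03  ]] [ 0.62525598 -0.12092018  0.03      ] [0.08631276 0.04676683 0.08686369 0.04450576]
[0.44949652 0.01511908 0.91405381]
```

```bash
cat >> h.py <<'E'
from scipy.spatial.transform import Rotation as Ro
def go(x,y,z,jaw_deg=None):
    """print turn (deg) and shift (cm) in tool axes from present pose to TCP (x,y,z) pointing down, jaw axis at jaw_deg (mod 180)"""
    s=observe(); R0=Ro.from_euler('xyz',s["tool_rot"]).as_matrix(); p=s["tool_pos"]
    az=np.degrees(np.arctan2(R0[1,2],R0[0,2]))
    q1t=np.arctan2(y,x); th0=az-np.degrees(s["qpos"][0]-s["qpos"][5])
    if jaw_deg is None: jaw_deg=az
    best=None
    for k in range(-3,4):
        t=jaw_deg+180*k
        d=(t-az)
        q6=np.degrees(s["qpos"][5])-(d-np.degrees(q1t-s["qpos"][0]))
        if abs(q6)<172 and (best is None or abs(d)<abs(best[0])): best=(d,q6,t)
    d,q6,t=best; zz=np.array([np.cos(np.radians(t)),np.sin(np.radians(t)),0]); xx=np.array([0,0,-1.]); R=np.c_[xx,np.cross(zz,xx),zz]
    rv=np.degrees(Ro.from_matrix(R0.T@R).as_rotvec()); sh=R0.T@(np.array([x,y,z])-p)*100
    print("t",round(s["time"],2),"pos",p.round(4),"az",round(az,1),"op",round(s["opening"],4),"F",s["contact_force"].round(1))
    print("  turn",rv.round(1),"shift cm",sh.round(2),"q6",round(q6))
    return R0
E
python3 - <<'E'
from h import *
R=go(.451,-.327,.12,0); print(R.round(3)); go(.451,-.327,.12,90)
E
```

```text
t 0.25 pos [ 0.1485 -0.5034  0.2264] az -73.6 op 0.0916 F [ 0.4 -0.1  0.6]
  turn [-73.6  -0.   -0. ] shift cm [10.65 34.   -8.35] q6 -36
[[-0.     0.959  0.283]
 [ 0.001  0.283 -0.959]
 [-1.     0.    -0.001]]
t 0.25 pos [ 0.1485 -0.5034  0.2264] az -73.6 op 0.0916 F [ 0.4 -0.1  0.6]
  turn [16.4 -0.   0. ] shift cm [10.65 34.   -8.35] q6 54
```

Request:
jog_arm(
  plan=[-73.6,0,0,10.6,34,-8.3,1,-73.6,0,0,10.6,34,-8.3,1,-73.6,0,0,10.6,34,-8.3,1,-73.6,0,0,10.6,34,-8.3,1,-73.6,0,0,10.6,34,-8.3,1,-73.6,0,0,10.6,34,-8.3,1,-73.6,0,0,10.6,34,-8.3,1,-73.6,0,0,10.6,34,-8.3,1,-73.6,0,0,10.6,34,-8.3,1,-73.6,0,0,10.6,34,-8.3,1],
  newtons=15,
)

```text
time: 1.25
tool_pos: [0.4516, -0.3271, 0.1202]
tool_rot: [2.543, 1.57, 2.545]
contact_force: [0.2, 0.3, 0.3]
opening: 0.0916
```

Run:
```python
from h import *
c=cam("wrist","w1"); go(.451,-.327,.02,0); print(np.degrees(observe()["qpos"]).round(), proj(c,[[.451,-.327,.06],[.473,-.327,.04]]))
```

```text
t 1.3 pos [ 0.4512 -0.3276  0.1205] az -0.1 op 0.0914 F [ 0.5  0.6 -0.1]
  turn [-0.1 -0.  -0. ] shift cm [10.05  0.05 -0.02] q6 -36
[-44.  29.  91.  -0.  61. -44.] [[270.64413377 224.91945631]
 [302.07681974 216.16249198]]
```

View pics/w1.png

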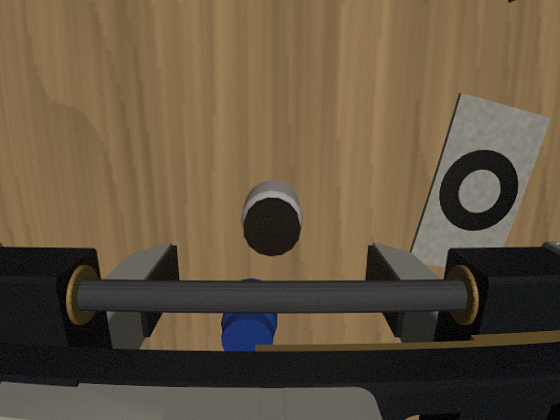

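Wrist view: the black cap is centred at (271,226), prediction (271,225), and the blue jar is behind at (248,320). Descend and close.

Request:
jog_arm(
  plan=[0,0,0,6,0,0,1,0,0,0,9,0,0,1,0,0,0,11.2,0,0,1,0,0,0,11.2,0,0,1,0,0,0,11.2,0,0,0,0,0,0,11.2,0,0,-1,0,0,0,11.2,0,0,-1,0,0,0,11.2,0,0,-1,0,0,0,11.2,0,0,-1,0,0,0,11.2,0,0,-1],
  newtons=15,
)

```text
time: 2.3
tool_pos: [0.4513, -0.3279, 0.0091]
tool_rot: [-0.852, 1.57, -0.851]
contact_force: [0.8, -0.1, 0.5]
opening: 0.0487
```

Request:
jog_arm(
  plan=[0,0,0,0,0,0,-1,0,0,0,0,0,0,-1,0,0,0,0,0,0,-1,0,0,0,-2,0,0,-1,0,0,0,-4,0,0,-1,0,0,0,-8,0,0,-1,0,0,0,-9,0,0,-1],
)

```text
time: 3.0
tool_pos: [0.4526, -0.3291, 0.1021]
tool_rot: [-0.774, 1.565, -0.773]
contact_force: [-0.0, -0.8, -0.6]
opening: 0.0438
```

Run:
```python
from h import *
c=cam("wrist","w2"); go(.449,.3134,.1,0);
```

```text
t 3.05 pos [ 0.4526 -0.3291  0.1022] az 0.0 op 0.0439 F [ 0.4 -0.1  0.2]
  turn [0.  0.3 0.2] shift cm [-6.000e-02  6.425e+01 -3.200e-01] q6 35
```

View pics/w2.png

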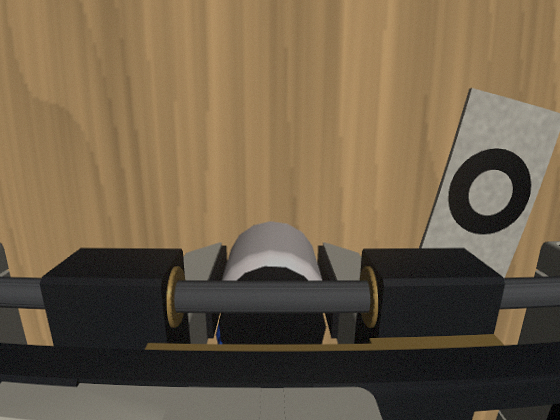

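Jar is held (opening 43.9 mm, matching the 44 mm body). Carry to its tile.

Request:
jog_arm(
  plan=[0,0,0,0,5,0,-1,0,0,0,0,10,0,-1,0,0,0,0,15,0,-1,0,0,0,0,20,-0.1,-1,0,0,0,0,25,-0.1,-1,0,0,0,0,30,-0.1,-1,0,0,0,0,35,-0.2,-1,0,0,0,0,40,-0.2,-1,0,0,0,0,45,-0.2,-1,0,0,0,0,50,-0.3,-1],
)

```text
time: 4.05
tool_pos: [0.4469, 0.1741, 0.0975]
tool_rot: [-2.823, 1.569, -2.822]
contact_force: [0.8, -0.5, -0.5]
opening: 0.0443
```

Run:
```python
from h import *
go(.449,.3134,.05,0);
```

```text
t 4.05 pos [0.4469 0.1741 0.0975] az 0.0 op 0.0443 F [ 0.8 -0.5 -0.5]
  turn [ 0.  -0.1  0. ] shift cm [ 4.74 13.94  0.23] q6 35
```

Request:
jog_arm(
  plan=[0,0,0,0,5,0,-1,0,0,0,0,10,0.2,-1,0,0,0,2,14,0.2,-1,0,0,0,4.7,14,0.2,-1,0,0,0,4.7,14,0.2,-1,0,0,0,4.7,14,0.2,-1],
)

```text
time: 4.65
tool_pos: [0.449, 0.3114, 0.0507]
tool_rot: [-2.604, 1.568, -2.603]
contact_force: [-0.2, 1.0, -0.9]
opening: 0.0438
```

Run:
```python
from h import *
go(.449,.3134,.013,0);
```

```text
t 4.65 pos [0.449  0.3114 0.0507] az 0.0 op 0.0438 F [-0.2  1.  -0.9]
  turn [ 0.  -0.2  0.1] shift cm [3.77 0.2  0.01] q6 35
```

Request:
jog_arm(
  plan=[0,0,0,2.5,0.1,0,-1,0,0,0,3.5,0.1,0,-1,0,0,0,3.75,0.1,0,-1,0,0,0,3.75,0.1,0,-1,0,0,0,3.75,0.1,0,-1,0,0,0,3.75,0.1,0,-0.1,0,0,0,3.75,0.1,0,0.3,0,0,0,3.75,0.1,0,0.6,0,0,0,3.75,0.1,0,0.6],
)

```text
time: 5.55
tool_pos: [0.4499, 0.3133, 0.0144]
tool_rot: [0.299, 1.57, 0.299]
contact_force: [-0.3, 0.4, 0.1]
opening: 0.063
```

Request:
jog_arm(
  plan=[0,0,0,0,0,0,0.6,0,0,0,-2,0,0,0.6,0,0,0,-5,0,0,0.6,0,0,0,-9,0,0,0.4,0,0,0,-10,0,0,0.3],
)

```text
time: 6.05
tool_pos: [0.4517, 0.3142, 0.1183]
tool_rot: [0.454, 1.564, 0.454]
contact_force: [0.4, 0.4, -0.1]
opening: 0.0628
```

Run:
```python
from h import *
c=cam("wrist","w3"); go(.434,.099,.1,148);print(proj(c,[[.449,.3134,.064]]))
c=cam("top");crop(c,80,125,200,150,4,"cropL2")
```

```text
t 6.1 pos [0.4517 0.3142 0.1181] az 0.0 op 0.0611 F [1.1 0.2 1.6]
  turn [32.   0.3 -0.3] shift cm [  1.73 -21.53  -1.79] q6 45
[[266.61055964 229.46651273]]
```

View pics/w3.png

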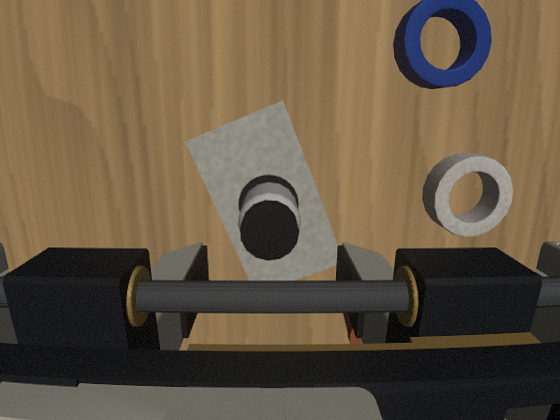

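Jar stands on its tile: cap at (269,230) against the predicted (267,229). The cream ring is at (468,193), so I take the tape next.

Run:
```python
from h import *
go(.605,.323,.1,0)
```

```text
t 6.15 pos [0.4508 0.3137 0.1159] az 0.0 op 0.0603 F [ 0.1  0.1 -0.2]
  turn [ 0.   0.2 -0.1] shift cm [ 1.65  0.92 15.42] q6 28
```

Request:
jog_arm(
  plan=[0,0,0,0,0.3,5,0.5,0,0,0,0,0.6,10,1,0,0,0,0,0.9,15.4,1,0,0,0,1,0.9,15.4,1,0,0,0,1.6,0.9,15.4,1,0,0,0,1.6,0.9,15.4,1,0,0,0,1.6,0.9,15.4,1],
)

```text
time: 6.85
tool_pos: [0.6021, 0.3224, 0.0975]
tool_rot: [-2.78, 1.568, -2.779]
contact_force: [-0.7, -0.3, -0.3]
opening: 0.0916
```

Run:
```python
from h import *
c=cam("wrist","w4"); go(.605,.323,.006,0);print(proj(c,[[.605,.323,.024]]))
```

```text
t 6.9 pos [0.6025 0.3226 0.0983] az 0.1 op 0.0914 F [ 0.6  0.3 -0.3]
  turn [ 0.1 -0.   0. ] shift cm [9.23 0.04 0.25] q6 28
[[276.03000995 217.98707686]]
```

View pics/w4.png

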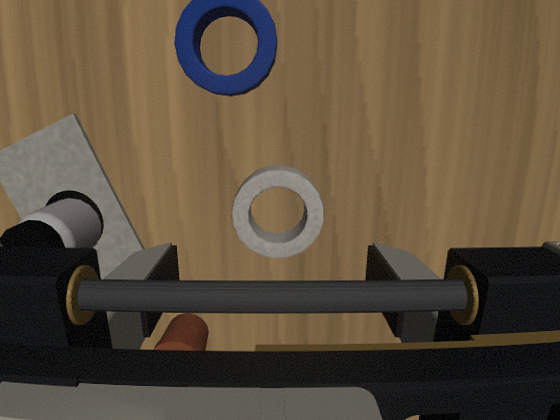

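Ring top face is centred near (278,213), prediction (276,218), so it lies about 3 mm further in +y. Correct by 2–3 mm and descend.

Request:
jog_arm(
  plan=[0,0,0,5,0.3,0.3,1,0,0,0,8,0.3,0.3,1,0,0,0,9.4,0.3,0.3,1,0,0,0,9.4,0.3,0.3,1,0,0,0,9.4,0.3,0.3,0.3,0,0,0,9.4,0.3,0.3,-1,0,0,0,9.4,0.3,0.3,-1,0,0,0,9.4,0.3,0.3,-1,0,0,0,9.4,0.3,0.3,-1],
  newtons=12,
)

```text
time: 7.8
tool_pos: [0.6073, 0.3255, 0.0053]
tool_rot: [0.332, 1.569, 0.333]
contact_force: [-0.8, 0.6, 5.8]
opening: 0.0646
```

Request:
jog_arm(
  plan=[0,0,0,0,0,0,-1,0,0,0,-2,0,0,-1,0,0,0,-5,0,0,-1,0,0,0,-9,0,0,-1,0,0,0,-9,0,0,-1],
)

```text
time: 8.3
tool_pos: [0.61, 0.3266, 0.1006]
tool_rot: [0.377, 1.56, 0.378]
contact_force: [1.1, 0.0, -0.8]
opening: 0.0641
```

Run:
```python
from h import *
c=cam("wrist","w5"); go(.620,-.316,.1,0)
```

```text
t 8.35 pos [0.6086 0.326  0.0976] az 0.0 op 0.0647 F [ 0.2  0.1 -0.8]
  turn [ 0.   0.4 -0.1] shift cm [ -0.38 -64.2    1.11] q6 -27
```

View pics/w5.png

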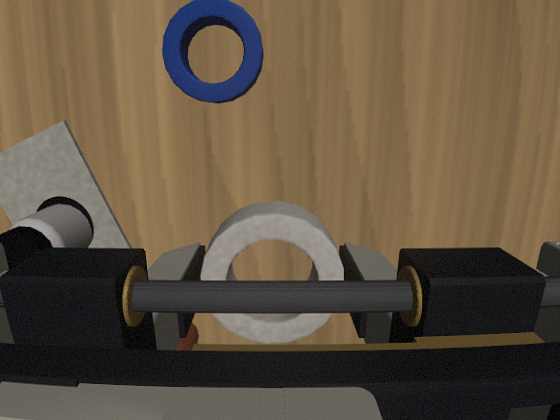

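Tape roll is held (64.7 mm), bystander pot clear. Carry to its tile.

Request:
jog_arm(
  plan=[0,0,0,0,-5,0,-1,0,0,0,0,-10,0.2,-1,0,0,0,0,-15,0.3,-1,0,0,0,0,-20,0.4,-1,0,0,0,0,-25,0.5,-1,0,0,0,0,-30,0.6,-1,0,0,0,0,-35,0.7,-1,0,0,0,0,-40,0.8,-1,0,0,0,0,-45,0.9,-1,0,0,0,0,-50,1,-1],
)

```text
time: 9.35
tool_pos: [0.616, -0.1764, 0.0927]
tool_rot: [2.764, 1.568, 2.764]
contact_force: [0.2, 0.8, -0.5]
opening: 0.0647
```

Request:
jog_arm(
  plan=[0,0,0,0,-5,0.1,-1,0,0,0,0,-10,0.1,-1,0,0,0,1,-13,0.1,-1,0,0,0,3,-14,0.1,-1,0,0,0,4,-14,0.1,-1,0,0,0,4,-14,0.1,-1,0,0,0,4,-14,0.1,-1],
)

```text
time: 10.05
tool_pos: [0.6183, -0.3124, 0.0537]
tool_rot: [2.406, 1.569, 2.409]
contact_force: [0.6, -0.4, -0.5]
opening: 0.0647
```

Run:
```python
from h import *
go(.620,-.316,.009,0)
```

```text
t 10.05 pos [ 0.6183 -0.3124  0.0537] az 0.1 op 0.0647 F [ 0.6 -0.4 -0.5]
  turn [ 0.1 -0.1 -0.1] shift cm [ 4.47 -0.36  0.17] q6 -27
```

Request:
jog_arm(
  plan=[0,0,0,3,-0.3,0.2,-1,0,0,0,4.2,-0.3,0.2,-1,0,0,0,4.4,-0.3,0.2,-1,0,0,0,4.4,-0.3,0.2,-1,0,0,0,4.4,-0.3,0.2,-1,0,0,0,4.4,-0.3,0.2,0.6,0,0,0,4.4,-0.3,0.2,1,0,0,0,4.4,-0.3,0.2,1,0,0,0,4.4,-0.3,0.2,1,0,0,0,4.4,-0.3,0.2,1],
)

```text
time: 11.05
tool_pos: [0.6201, -0.3176, 0.0103]
tool_rot: [-1.522, 1.571, -1.521]
contact_force: [-0.8, -0.0, -0.4]
opening: 0.0913
```

Request:
jog_arm(
  plan=[0,0,0,-2,0,0,1,0,0,0,-6,0,0,1,0,0,0,-10,0,0,1,0,0,0,-10,0,0,1],
)

```text
time: 11.45
tool_pos: [0.6232, -0.3195, 0.1175]
tool_rot: [-0.584, 1.559, -0.584]
contact_force: [-0.2, -0.6, -0.2]
opening: 0.0919
```

Run:
```python
from h import *
c=cam("wrist","w6"); go(.624,-.1205,.1,34.5); print(proj(c,[[.62,-.316,.028]]))
```

```text
t 11.5 pos [ 0.6218 -0.3186  0.1141] az 0.0 op 0.0919 F [ 0.7 -0.1 -0.4]
  turn [-34.5   0.3   0.3] shift cm [ 1.33 19.82  0.22] q6 -45
[[265.94327437 207.00234127]]
```

View pics/w6.png

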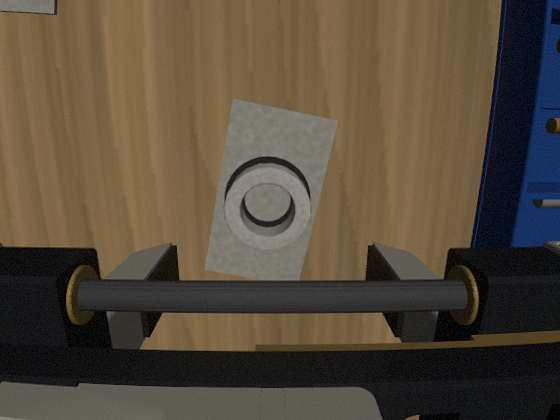

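Tape sits on its tile: top centre at (267,206) against (266,207). Now the block.

Request:
jog_arm(
  plan=[-8,0,0,0,5,0,1,-16,0,0,0.5,10,0.1,1,-24,0,0,1,15,0.2,1,-34.5,0.3,0.3,1.3,19.8,0.2,1,-34.5,0.3,0.3,1.3,19.8,0.2,1,-34.5,0.3,0.3,1.3,19.8,0.2,1,-34.5,0.3,0.3,1.3,19.8,0.2,1],
)

```text
time: 12.2
tool_pos: [0.6217, -0.12, 0.0963]
tool_rot: [2.121, 1.562, 2.723]
contact_force: [-0.2, 0.1, 0.5]
opening: 0.0919
```

Run:
```python
from h import *
c=cam("wrist","w7"); go(.624,-.1205,.007,34.5); 
a=np.radians(124.5);u=np.array([np.cos(a),np.sin(a),0])*.045;v=np.array([-np.sin(a),np.cos(a),0])*.025;o=np.array([.624,-.1205,.03])
print(proj(c,[o,o+u+v,o+u-v,o-u-v,o-u+v]).round())
```

```text
t 12.25 pos [ 0.6217 -0.1205  0.0965] az 34.4 op 0.0921 F [ 0.3  0.2 -0.1]
  turn [-0.1 -0.2 -0.4] shift cm [ 8.95 -0.19  0.22] q6 -45
[[274. 225.]
 [235. 157.]
 [314. 157.]
 [310. 286.]
 [239. 286.]]
```

View pics/w7.png

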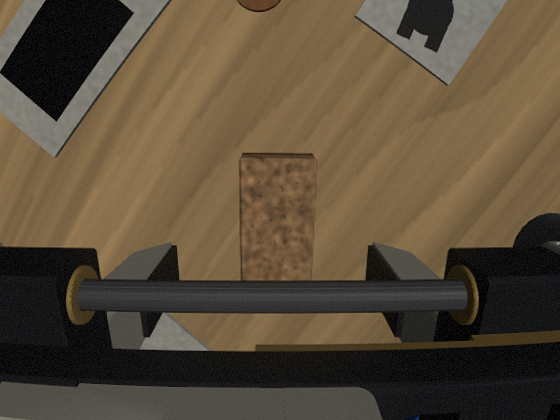

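The block's top far edge is at row 157 as predicted, with sides at columns 241 and 316, square to the jaws.

Request:
jog_arm(
  plan=[0,0,-0.3,5,-0.1,0.3,1,0,0,-0.3,8,-0.1,0.3,1,0,0,-0.3,8.9,-0.1,0.3,1,0,0,-0.3,8.9,-0.1,0.3,0.6,0,0,-0.3,8.9,-0.1,0.3,-0.5,0,0,-0.3,8.9,-0.1,0.3,-1,0,0,-0.3,8.9,-0.1,0.3,-1,0,0,-0.3,8.9,-0.1,0.3,-1,0,0,-0.3,8.9,-0.1,0.3,-1,0,0,-0.3,8.9,-0.1,0.3,-1],
  newtons=15,
)

```text
time: 13.25
tool_pos: [0.6248, -0.1185, 0.0089]
tool_rot: [3.004, 1.568, -2.677]
contact_force: [-0.3, -0.3, 5.0]
opening: 0.0499
```

Request:
jog_arm(
  plan=[0,0,0,0,0,0,-1,0,0,0,-2,0,0,-1,0,0,0,-5,0,0,-1,0,0,0,-9,0,0,-1,0,0,0,-9,0,0,-1],
)

```text
time: 13.75
tool_pos: [0.6279, -0.1192, 0.1038]
tool_rot: [-1.182, 1.563, -0.579]
contact_force: [0.9, -0.1, -0.0]
opening: 0.0498
```

Run:
```python
from h import *
c=cam("wrist","w8"); go(.435,-.102,.1,-7.3)
```

```text
t 13.8 pos [ 0.6265 -0.1187  0.1009] az 34.5 op 0.0498 F [-0.7  1.2 -1.4]
  turn [41.8  0.1  0.2] shift cm [  0.05  12.24 -14.82] q6 -6
```

View pics/w8.png

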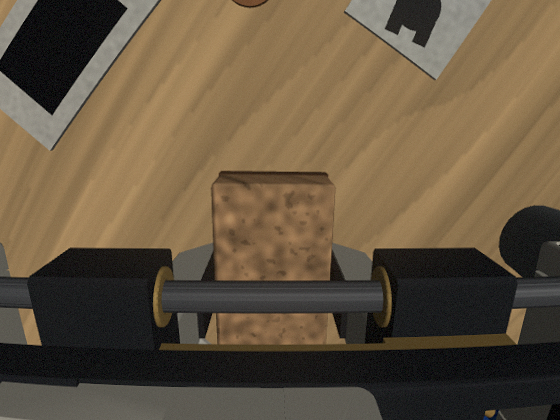

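Run:
```python
from h import *
c=cam("wrist"); R=go(.435,-.102,.1,-7.3)
s=observe(); P=ray(c,[[215,183],[333,183]],.03+s["tool_pos"][2]-.0075); print(((P-s["tool_pos"])@R*1000).round(1))
```

```text
t 13.85 pos [ 0.6251 -0.1184  0.0987] az 34.5 op 0.0496 F [ 0.6 -0.  -1.1]
  turn [41.8 -0.1  0.1] shift cm [ -0.09  12.13 -14.73] q6 -6
[[-22.4  42.7 -21.4]
 [-22.6  42.8  25.4]]
```

Request:
jog_arm(
  plan=[8,0,0,0,3,-3,-1,16,0,0,0,5,-6,-1,24,0,0,0,8,-9,-1,32,0,0,0,10.3,-12.3,-1,41.8,0,0,1,12.2,-14.7,-1,41.8,0,0,3,12.2,-14.7,-1,41.8,0,0,4,12.2,-14.7,-1,41.8,0,0,4,12.2,-14.7,-1,41.8,0,0,4,12.2,-14.7,-1],
)

```text
time: 14.75
tool_pos: [0.4348, -0.1012, 0.0584]
tool_rot: [-2.864, 1.566, -2.99]
contact_force: [0.3, -0.6, -0.3]
opening: 0.0501
```

Run:
```python
from h import *
go(.435,-.100,.0115,-7.3)
```

```text
t 14.75 pos [ 0.4348 -0.1012  0.0584] az -7.2 op 0.0501 F [ 0.3 -0.6 -0.3]
  turn [ 0.1 -0.2  0.1] shift cm [4.69 0.13 0.03] q6 -6
```

Request:
jog_arm(
  plan=[0,0,0,3,0.1,0,-1,0,0,0,4.3,0.1,0,-1,0,0,0,4.6,0.1,0,-1,0,0,0,4.6,0.1,0,-1,0,0,0,4.6,0.1,0,-1,0,0,0,4.6,0.1,0,0.3,0,0,0,4.6,0.1,0,0.6,0,0,0,4.6,0.1,0,0.6,0,0,0,4.6,0.1,0,0.6,0,0,0,4.6,0.1,0,0.6],
)

```text
time: 15.75
tool_pos: [0.4344, -0.1003, 0.0129]
tool_rot: [-2.724, 1.567, -2.851]
contact_force: [0.0, 0.1, 0.7]
opening: 0.0739
```

Request:
jog_arm(
  plan=[0,0,0,-2,0,0,0.6,0,0,0,-6,0,0,0.6,0,0,0,-10,0,0,0.6,0,0,0,-10,0,0,0.5],
)

```text
time: 16.15
tool_pos: [0.4376, -0.1013, 0.1172]
tool_rot: [-0.6, 1.564, -0.726]
contact_force: [-0.5, 0.5, -0.4]
opening: 0.0704
```

Run:
```python
from h import *
c=cam("wrist","w9"); go(.434,.099,.1,148-180);
```

```text
t 16.2 pos [ 0.4363 -0.1008  0.115 ] az -7.3 op 0.0698 F [-0.3 -0.4 -0.2]
  turn [24.7  0.2  0.1] shift cm [ 1.44 19.79 -2.75] q6 45
```

View pics/w9.png

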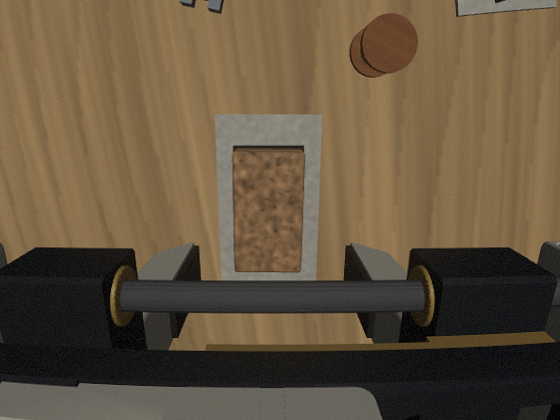

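Block covers its silhouette squarely (233–303 × 148–272 in the wrist view). Now the spanner.

Request:
jog_arm(
  plan=[8,0,0,0,5,-0.7,0.3,16,0,0,0,10,-1.4,0.1,24.7,0,0,0.7,15,-2,0,24.7,0,0,1.4,19.8,-2.7,0,24.7,0,0,1.4,19.8,-2.7,0,24.7,0,0,1.4,19.8,-2.7,0,24.7,0,0,1.4,19.8,-2.7,0],
)

```text
time: 16.9
tool_pos: [0.4322, 0.0996, 0.0977]
tool_rot: [-2.335, 1.565, -2.891]
contact_force: [0.5, -1.0, 0.4]
opening: 0.0458
```

Run:
```python
from h import *
c=cam("wrist","w10"); R=go(.434,.099,.003,148-180); s=observe()
g=cv2.GaussianBlur(c["image"],(3,3),0);h=cv2.cvtColor(g,cv2.COLOR_RGB2HSV)
print(proj(c,[.434,.099,.01]),h[225,270],h[150,200])
```

```text
t 16.95 pos [0.4326 0.0991 0.098 ] az -32.0 op 0.0457 F [-0.5 -0.2  0.1]
  turn [ 0.  -0.2  0.2] shift cm [9.5  0.11 0.16] q6 45
[[274.69003251 212.23063782]] [ 18  11 120] [ 17 112 146]
```

View pics/w10.png

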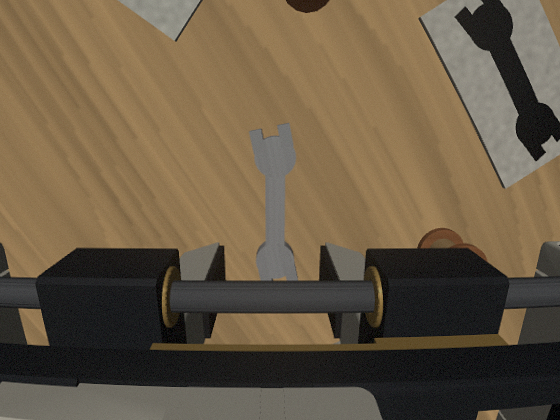

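Spanner is vertical in the wrist view, with its middle near (275,209) against the predicted (275,212). Aligned; bobbin (445,240) is well clear.

Request:
jog_arm(
  plan=[0,0,0,5,0.2,0.1,0,0,0,0,8,0.2,0.1,0,0,0,0,9.4,0.2,0.1,0,0,0,0,9.4,0.2,0.1,0,0,0,0,9.4,0.2,0.1,-1,0,0,0,9.4,0.2,0.1,-1,0,0,0,9.4,0.2,0.1,-1,0,0,0,9.4,0.2,0.1,-1,0,0,0,9.4,0.2,0.1,-1,0,0,0,9.4,0.2,0.1,-1],
  newtons=25,
)

```text
time: 17.95
tool_pos: [0.4349, 0.1007, 0.0052]
tool_rot: [-2.148, 1.568, -2.705]
contact_force: [-1.0, -1.0, 6.5]
opening: 0.0132
```

Request:
jog_arm(
  plan=[0,0,0,0,0,0,-1,0,0,0,-2,0,0,-1,0,0,0,-5,0,0,-1,0,0,0,-9,0,0,-1,0,0,0,-9,0,0,-1,0,0,0,-9,0,0,-1],
)

```text
time: 18.55
tool_pos: [0.4351, 0.1009, 0.095]
tool_rot: [-2.124, 1.569, -2.682]
contact_force: [-0.4, 0.7, -2.1]
opening: 0.0133
```

Run:
```python
from h import *
c=cam("wrist","w11"); go(.6275,.0924,.1,1.8)
```

```text
t 18.6 pos [0.4343 0.1008 0.0941] az -32.0 op 0.0133 F [-0.7  0.3 -1.5]
  turn [-33.8  -0.2   0.1] shift cm [-0.67  9.51 16.84] q6 7
```

View pics/w11.png

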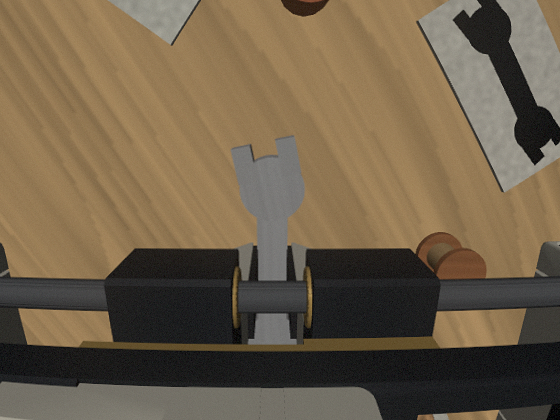

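Run:
```python
from h import *
c=cam("wrist"); R=go(.6275,.0924,.1,1.8)
s=observe(); P=ray(c,[[233,149],[251,145],[275,139],[293,136]],.010+s["tool_pos"][2]-.0045); print(((P-s["tool_pos"])@R*1000).round(1))
```

```text
t 18.65 pos [0.4339 0.1008 0.0936] az -32.0 op 0.0135 F [-1.6 -0.3 -1. ]
  turn [-33.8  -0.3   0.1] shift cm [-0.75  9.53 16.87] q6 7
[[ -5.7  56.1 -16.3]
 [ -5.7  57.8  -8.5]
 [ -5.7  60.3   1.7]
 [ -5.8  61.6   9.4]]
```

Request:
jog_arm(
  plan=[-8,0,0,0,2.4,4.2,-1,-16,0,0,0,4.7,8.4,-1,-24,0,0,0,7.1,12.6,-1,-33.8,0,0,0,9.5,16.8,-1,-33.8,0,0,2,9.5,16.8,-1,-33.8,0,0,4,9.5,16.8,-1,-33.8,0,0,5,9.5,16.8,-1,-33.8,0,0,5,9.5,16.8,-1,-33.8,0,0,5,9.5,16.8,-1],
)

```text
time: 19.55
tool_pos: [0.6273, 0.0925, 0.0438]
tool_rot: [-2.932, 1.567, -2.9]
contact_force: [-0.6, 0.5, -0.8]
opening: 0.0133
```

Run:
```python
from h import *
c=cam("wrist","w12");go(.6275,.0924,.0085,1.8)
```

```text
t 19.6 pos [0.6278 0.0925 0.0446] az 1.8 op 0.0133 F [-0.5 -0.3 -0. ]
  turn [ 0.  -0.1  0.1] shift cm [ 3.61 -0.01 -0.02] q6 7
```

View pics/w12.png

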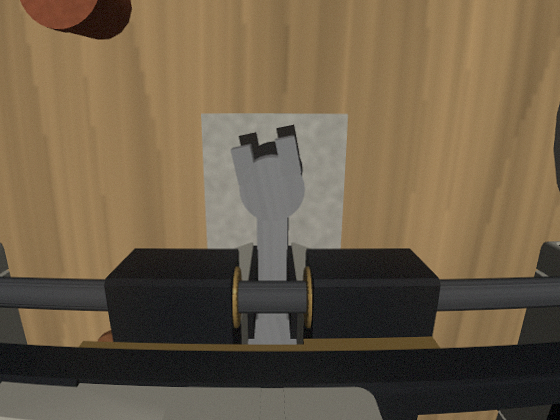

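Request:
jog_arm(
  plan=[0,0,0,2.5,0,0,-1,0,0,0,3.3,0,0,-1,0,0,0,3.5,0,0,-1,0,0,0,3.5,0,0,-1,0,0,0,3.5,0,0,-1,0,0,0,3.5,0,0,-0.4,0,0,0,3.5,0,0,-0.2,0,0,0,3.5,0,0,-0.2,0,0,0,3.5,0,0,-0.2],
)

```text
time: 20.5
tool_pos: [0.6275, 0.0924, 0.0091]
tool_rot: [-2.87, 1.567, -2.838]
contact_force: [-0.0, 0.8, 0.6]
opening: 0.0359
```

Request:
jog_arm(
  plan=[0,0,0,-2,0,0,-0.2,0,0,0,-6,0,0,-0.2,0,0,0,-10,0,0,-0.2,0,0,0,-14,0,0,-0.2,0,0,0,-14,0,0,-0.2,0,0,0,-14,0,0,-0.2],
)

```text
time: 21.1
tool_pos: [0.6282, 0.0926, 0.15]
tool_rot: [-2.531, 1.569, -2.499]
contact_force: [0.4, -0.8, -0.5]
opening: 0.0367
```

Run:
```python
from h import *
c=cam("wrist","w13");print(observe()["tool_pos"],observe()["opening"]); c=cam("top","top2")
```

```text
[0.62742908 0.09246584 0.14849848] 0.03666077412436676
```

View pics/w13.png

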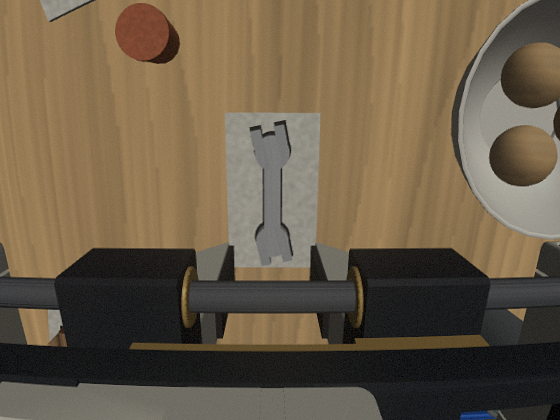

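View pics/top2.png

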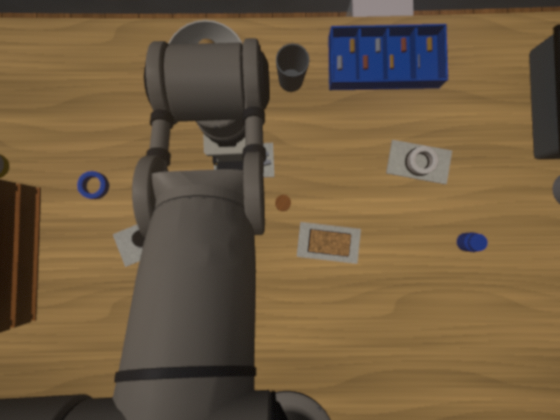

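Spanner lies along its silhouette. Back away for a final check of everything.

Request:
jog_arm(
  plan=[0,0,0,-3,-4,-2,-0.2,0,0,0,-6,-8,-4,-0.2,0,0,0,-7,-12,-6,-0.2,0,0,0,-7,-16,-8,-0.2,0,0,0,-7,-20,-10,-0.2,0,0,0,-7,-24,-12,-0.2,0,0,0,-7,-28,-14,-0.2,0,0,0,-7,-32,-16,-0.2,0,0,0,-7,-37,-18,-0.2,0,0,0,-7,-42,-20,-0.2],
)

```text
time: 22.2
tool_pos: [0.4428, -0.3275, 0.2185]
tool_rot: [2.912, 1.565, 2.945]
contact_force: [0.2, 0.2, -0.2]
opening: 0.0372
```

Request:
jog_arm(
  plan=[0,0,0,0,-4,-2,-0.2,0,0,0,0,-8,-4,-0.2,0,0,0,0,-12,-6,-0.2,0,0,0,0,-16,-8,-0.2,0,0,0,0,-16,-8,-0.2],
)

```text
time: 22.7
tool_pos: [0.366, -0.4929, 0.2178]
tool_rot: [3.045, 1.565, 3.071]
contact_force: [0.7, 0.1, 0.0]
opening: 0.0365
```

Run:
```python
from h import *
print(observe()["tool_pos"])
c=cam("top","top3"); crop(c,80,125,200,150,4,"fL"); crop(c,280,125,220,150,3.6,"fR"); cam("scene","scene3")
a=cv2.resize(c["image"],None,fx=4,fy=4,interpolation=cv2.INTER_CUBIC); g=cv2.GaussianBlur(a,(9,9),0).astype(float)
q=g[...,0]/g[...,1]; V=g.max(2)
def blob(m,zs,name,box):
    mm=np.zeros_like(m,np.uint8); x0,y0,x1,y1=[4*b for b in box]; mm[y0:y1,x0:x1]=m[y0:y1,x0:x1]
    cs,_=cv2.findContours(mm,cv2.RETR_EXTERNAL,cv2.CHAIN_APPROX_NONE); k=max(cs,key=cv2.contourArea)
    P=ray(c,(k.reshape(-1,2)+.5)/4-.5,zs)[:,:2]*1000; r=cv2.minAreaRect(P.astype(np.float32)); print(name,np.round(r[0],1),np.round(r[1],1),round(r[2],1))
blob(q>1.335,.042,"pot",(160,180,215,225)); blob(q>1.335,.038,"bobbin",(265,185,300,220))
blob(q>1.335,.034,"block",(300,225,355,260))
blob(V<60,.064,"jarcap+",(110,215,185,265))
```

```text
[ 0.36602622 -0.49289116  0.21778588]
pot [531.  215.4] [43.1 43.3] 22.3
bobbin [525.2   2.3] [36.5 39.4] 81.2
block [435.1 -99.9] [86.7 44.7] 83.0
jarcap+ [448.5 300.3] [51.8 35.5] 86.3
```

View pics/fL.png

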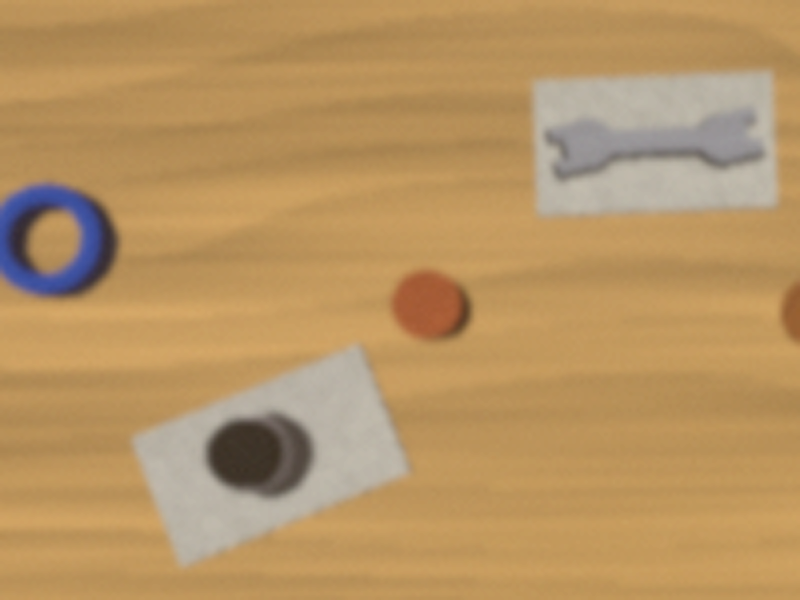

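View pics/fR.png

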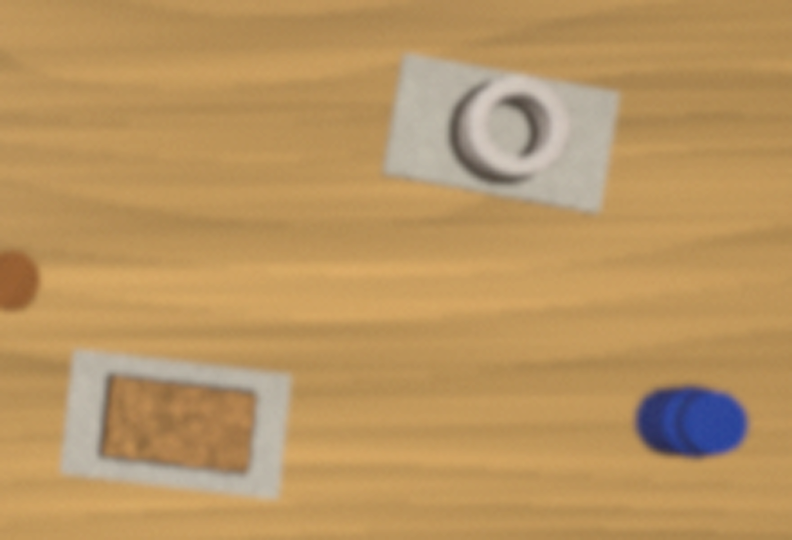

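View pics/scene3.png

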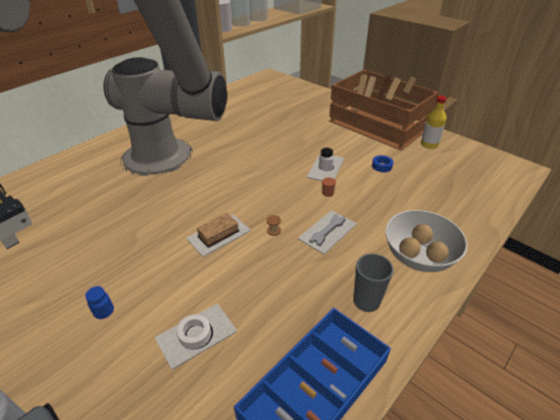

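Everything sits on its silhouette: jar cap at crop (246,455), tape top at crop (515,127). Numeric check, then hand in.

Run:
```python
from h import *
c=cam("top"); print("tape",ray(c,[[422.7,159.9]],.028),"jar",ray(c,[[141.1,238.4]],.064))
print(robot.hand_in(), observe()["time"])
```

```text
tape [[ 0.6188248  -0.31594165  0.028     ]] jar [[0.4489731  0.30685468 0.064     ]]
the job is handed in; nothing more can be done
the job is handed in; nothing more can be done
```

The job is handed in at about 23 s of the 99 s allowed. The tape roll, spanner, sanding block and glue jar are each on their own tile, and the gripper has backed away to touch nothing. Hand-in gave no verdict.

**Last checks, from the top camera unless noted:**

| Thing | Offset from tile centre | Alignment |
|---|---|---|
| Tape roll | about 1 mm | flat |
| Sanding block | about 2 mm | 83.0° against 82.7° for the tile |
| Spanner | covers its silhouette by eye; not measured | along it by eye; placed at the tile's angle |
| Glue jar | 2 to 6.5 mm (see below) | upright |

The paint pot and bobbin read within 1 mm of where they started, and both still stand.

**Disagreement:** the two readings of the jar do not match. The wrist camera put it about 2 mm off centre after release, while a hand-picked cap position in the final top view suggests about 6.5 mm. Both are inside the 12 mm limit, so I left it.

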